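# Free the load beam of a consolidation press and hold it up

## Task

Get the press's load beam off its ball: with the pry bar, snap the yellow latch guard up out of its catch and swing it fully open, then lay the bar back flat on the table. Then grip the red knob, pull the latch out sideways against its spring, lift the beam by the knob until its coupler is at least 6 cm above where it sat on the ball, and finish while still holding it up there by the knob. Open the guard with the bar, not with the gripper, and leave the other things on the table where they are.

Things in the scene. Friction and masses are not known exactly. Their poses are not given: they have to be found in the camera images.
- rig: Blue base plate of a soil consolidation press, 130 x 380 x 12 mm, fixed to the table. Origin on the table directly under the ball. In its frame the load beam runs along +y (coupler at y 0, pivot column at y 240 mm), the latch knob sits on the -x side, z is up. It stays level; all further 'rig' directions are in this frame
- ball (a point): Centre of the steel ball (32 mm across) on the cell's loading cap, 85 mm above the table; hidden under the coupler while the beam is down
- tongue: Grey load beam with its coupler and all that it carries (latch, guard). Origin at the socket centre; at the ball's centre while down. The coupler is a disc 52 mm across, its top 25 mm above this origin. A dark sill bar crosses along rig x at rig y -43 to -56 mm, its top 15 mm above this origin: 18 mm below the underside of the guard's lip. The hinge arm lies at rig y +38 to +56 mm, top 24 mm above this origin
- beam (a joint): Load beam's pivot: 0 down on the ball, grows as the coupler end rises (rad), up to 0.7. The pivot axis runs along rig x, 240 mm in rig +y from the ball and 94 mm above the table. The beam falls back when let go; lifting it at the knob takes about 4 N. With the latch home it cannot rise
- latch (a joint): Latch pull-out: 0 home, up to 0.015 m; it slides towards rig -x and carries the knob. Spring: 3 N at the start, 10 N at full travel; springs home when let go. The beam is free from about 0.010 m on
- latch_knob: The latch slide with its red knob: steel bar 6 mm thick at 56 mm height, and the knob, an upright red block. Use knob for where to grip. Origin at the coupler's socket centre while home
- knob (a point): On the axis of the red latch knob: 18 mm thick along rig x (its grip faces look to rig +x and -x), 30 mm wide along rig y, top 18 mm above this point and bottom 34 mm below it. This point is 93 mm above the table with the beam down, 75 mm to the rig -x side of the ball; 40 mm free between knob and coupler. Its axes are the rig's while the beam is down
- guard_cover: Yellow latch guard, a plate 62 x 70 x 4 mm lying over the knob when shut, with a 34 mm wide lip reaching 22 mm further to rig -y. Origin on its hinge
- guard (a joint): Latch guard's hinge: 0 shut, grows as its lip swings up and over towards rig +y, 2.5 rad fully open. A spring ball catch holds it shut: about 5 N up at the lip frees it, within the first 0.1 rad. Beyond it swings freely and falls shut below about 1.57 rad, falls fully open above it
- guard_hinge (a point): Middle of the guard's hinge line, which runs along rig x, 120 mm above the table with the beam down; at rig x -75, y +34 mm
- lip (a point): Middle of the outer edge of the guard's lip, on its underside; 92 mm from the hinge line; when shut at rig x -75, y -58 mm, 118 mm above the table. The space under the lip is open from rig -y down to the sill
- pry_bar: Pry bar lying on the table: orange handle 100 x 18 x 28 mm (long, wide, tall) and a flat steel blade 18 mm wide and 4 mm thick at mid-height of the handle. About 120 g. Origin under the middle of the handle; +x points to the blade's tip
- bar_grip (a point): Centre of the pry bar's handle, 14 mm above the table when lying; x axis towards the blade's tip
- bar_tip (a point): End of the pry bar's blade, 117 mm from the handle's centre along its x axis, at the same height
- tin_a: Bystander: low aluminium moisture tin with a white cap, 60 mm across, 45 mm tall. Origin under its middle
- jar: Bystander: brown specimen jar with white cap, 64 mm across, 75 mm tall. Origin under its middle
- cutter_ring: Bystander: brass soil cutter ring, 80 mm across, 22 mm tall. Origin under its middle
- weight: Bystander: dark steel weight with a stub on top, 80 mm across, 40 mm tall. Origin under its middle
- bowl: Bystander: red bowl, 130 mm across, 50 mm tall. Origin under its middle
- sieve: Bystander: steel sieve pan, 150 mm across, 50 mm tall. Origin under its middle
- brush: Bystander: hand brush lying flat

How it is judged:
By the outcome, as a careful person would: the job done as asked, in the order asked, and still so for the second after the job is handed in, while the arm keeps its last pose, push and grip.
It also fails if it takes over 54 s, if anything falls off the work surface, if the arm or the gripper's body presses on something with over 40 N, if the wrist force passes 120 N, or if a joint passes its speed limit or range.

## Robot

A 6-joint arm with a two-finger parallel gripper is mounted at the origin on the work surface. World frame = base frame: x ahead of the robot, y to its left, z up, the work surface at z = 0. Lengths are in m, angles in rad, forces in N, time in s.
With the tool pointing down it reaches from about 0.35 to 0.775 m from the base axis. Payload 7.3 kg.
Tool frame: the origin (TCP) lies at the centre of the arm's flange, where the gripper is bolted on; the fingertips stand 178 mm ahead of it and the grasp point (between the pads) lies robot.pinch_z ahead of it (robot.pinch_z is the distance from the TCP to the grasp point, in m); x points along the fingers, z is the direction in which the jaws open and shut, and the axes are right-handed (so a half turn about x gives the same grasp; the last joint's range is limited). The gripper opens to 92 mm and grips with 3 to 60 N. Pads are 19 mm wide; open, the fingers measure 130 mm over their backs; the gripper's body (75 mm by 190 mm) begins 47 mm behind the grasp point.
Start: joints at [-1.387, 0.342, 1.524, -0, 1.275, -0.146], TCP at [0.17, -0.497, 0.405] pointing down, gripper open.
Joint ranges: [-2.53, 2.53], [-0.77, 2.02], [0.04, 2.7], [-1, 4.14], [0.28, 2.66], [-3.11, 3.11]. Speed limits (rad/s): [2.57, 2.57, 3.14, 3.14, 3.14, 3.14].

## Interface

Orientations are given as [roll, pitch, yaw] about the fixed x, y, z axes, in that order (R = Rz(yaw) Ry(pitch) Rx(roll)).
In Python, from cell import robot gives the robot as it stands.
- The arm moves only by the shell command python3 -m jog 'ROWS' [FORCE]. ROWS is JSON, a list of rows, each an object of numbers: "fingers": the closure, from 0 (fully open) to 1 (shut); "x", "y", "z": the shift along the tool's x, y, z in cm; "spin": the turn about the tool's x in degrees. A call has 1 to 5 rows; each row is the pose to reach, as a shift and turn from the pose commanded when the call began, along the tool's axes at that moment; what a row does not reach only later rows make up. A row lasts 1/8 s, in which the tool goes at most 62.5 mm and 10.7 degrees, less where a joint would pass 70% of its speed; a pose out of reach is approached as far as the arm can. A call with a gripper value outside its range is refused whole. The fingers move at their own pace and stop on an object; FORCE is the grip in N (left out, the last holds). Time passes only in rows, so rows that repeat a pose let the fingers close. It gives the time, the measured TCP pose, the force and the opening at its end, in the units of the state.
- robot.observe(): the state, without advancing time (a new reading comes with each control period).
- robot.read_camera(name): name is "scene" or "top"; returns a dict with "color" (400x640x3 uint8, red, green, blue), "mtx" (3x3 intrinsics, pixels), "k1" (the pictures are not rectified: a ray, as slopes to the right and down, at radius r is drawn at 1 + k1 r^2 times it, then the intrinsics apply), "view" (4x4, takes a point from world to camera coordinates). Camera axes: x right, y down, z forward; pixel columns grow to the right and rows downward; lengths in m; the calibration is good to about 2 mm. A picture is of the moment at which its call begins. There is no depth.
- robot.hand_in(): hands the job in, once; it reports no verdict.
Trained networks look in a picture, given as the dict that the camera call returned (one of the last four; its "shot" number tells which), for a name from the list of things; names that differ only in an ending like _2 or _b are one class to them, and where a whole thing is asked for, a point or a joint stands for the part that bears it (a point fixed in the world has none). Each returns a list of dicts, best first, with "conf" (0 to 1); they miss things now and then, are a little off and sometimes report something else, mostly with a low value. They report only what shows in the picture. A call takes as long as a camera call.
- robot.look_for(target, picture): "xy" ([column, row] in pixels, amid what is visible of it).
The state is a dict: "time": time; "qpos": joint angles; "qvel": joint speeds; "joint_efforts": joint torques, N m; "tool_pos": TCP position; "tool_rot": TCP orientation; "contact_force": force on the tool from outside, world axes, zero at the start; "torque": the same for the moment, N m; "opening": finger opening in m.
Only numpy, scipy, OpenCV 4.12 (cv2) and the standard library are available. Lean on these libraries where they do the work, as an engineer would, in place of code of your own. Each camera call takes 0.05 s, during which the arm holds its last target. There are 200 camera calls.

## Working session

There is one attempt and no reset: what is moved stays moved. The work goes in short steps, Python scripts to look and compute and a shell command to move; the robot and the scene stay as the last step left them, time stands still between calls to the robot, and variables do not carry over. Pictures are saved under pics/ and viewed, on a budget of 10 in all, crops included, one or two more only if the job needs it, and the job is handed in when it is done.

```bash
ls; mkdir -p pics; python3 - <<'E'
from cell import robot
import cv2
print(robot.observe(), robot.pinch_z)
for n in ("scene","top"):
    p=robot.read_camera(n); cv2.imwrite(f"pics/{n}0.png",p["color"][:,:,::-1])
    print(n,p["mtx"],p["k1"],p["view"])
    for t in ["rig","tongue","knob","guard_cover","lip","pry_bar","bar_grip","bar_tip","latch_knob","guard_hinge","tin_a","jar","cutter_ring","weight","bowl","sieve","brush"]:
        print(t,[(r["xy"],round(r["conf"],2)) for r in robot.look_for(t,p)[:2]])
E
```

```text
pics
{'time': 0.0, 'qpos': array([-1.38699440e+00,  3.42695451e-01,  1.52502172e+00, -3.66263788e-05,
        1.27540798e+00, -1.46002025e-01]), 'qvel': array([-0.00025378, -0.00032993, -0.00014598, -0.00027934, -0.00052705,
        0.00076676]), 'joint_efforts': array([ 6.68747853e-04, -4.31236446e+01, -2.44218725e+01,  7.16781802e-02,
        5.58944349e-02, -1.18532730e-04]), 'tool_pos': array([ 0.17001404, -0.49655759,  0.40405728]), 'tool_rot': array([3.01844075, 1.56926344, 1.77745907]), 'contact_force': array([-0.00318192, -0.02489325, -0.78428119]), 'torque': array([-1.69562071e-02, -1.72110690e-05,  2.07889541e-02]), 'opening': 0.0919099846295276} 0.1592
scene [[409.82010248   0.         317.70632985]
 [  0.         409.82010248 196.4765582 ]
 [  0.           0.           1.        ]] -0.0040395484321976 [[-0.23808143  0.97105774  0.01908129  0.19491593]
 [ 0.60335863  0.16326827 -0.78057788 -0.19603022]
 [-0.76110157 -0.17432824 -0.62476722  1.78118289]
 [ 0.          0.          0.          1.        ]]
rig [([350.0, 259.7], 0.82), ([465.1, 217.5], 0.66)]
tongue [([333.9, 
[... 951 characters left out ...]
739]
 [ 0.          0.          0.          1.        ]]
rig [([281.7, 145.3], 0.84)]
tongue [([297.9, 159.2], 0.6)]
knob [([302.8, 169.0], 0.57)]
guard_cover [([303.2, 168.3], 0.55)]
lip [([306.4, 168.7], 0.9)]
pry_bar [([345.9, 200.1], 0.74)]
bar_grip [([350.0, 205.7], 0.76), ([281.3, 145.5], 0.61)]
bar_tip [([348.1, 203.8], 0.47)]
latch_knob []
guard_hinge [([291.3, 150.6], 0.95)]
tin_a [([177.8, 224.4], 0.73), ([381.7, 259.6], 0.2)]
jar [([216.0, 227.8], 0.82), ([295.2, 152.2], 0.19)]
cutter_ring [([392.1, 128.4], 0.6)]
weight [([347.7, 131.8], 0.9)]
bowl [([284.0, 147.9], 0.74), ([304.0, 167.7], 0.43)]
sieve [([451.1, 209.8], 0.94), ([179.1, 224.1], 0.21)]
brush [([383.7, 261.5], 0.65)]
```

```bash
python3 - <<'E'
import cv2
a=cv2.imread("pics/top0.png")[90:290,150:480]; b=cv2.imread("pics/scene0.png")[150:320,150:480]
cv2.imwrite("pics/v1.png",cv2.resize(a,(792,480),interpolation=cv2.INTER_CUBIC))
cv2.imwrite("pics/v2.png",cv2.resize(b,(792,408),interpolation=cv2.INTER_CUBIC))
E
```

```text
(no output)
```

View pics/v1.png

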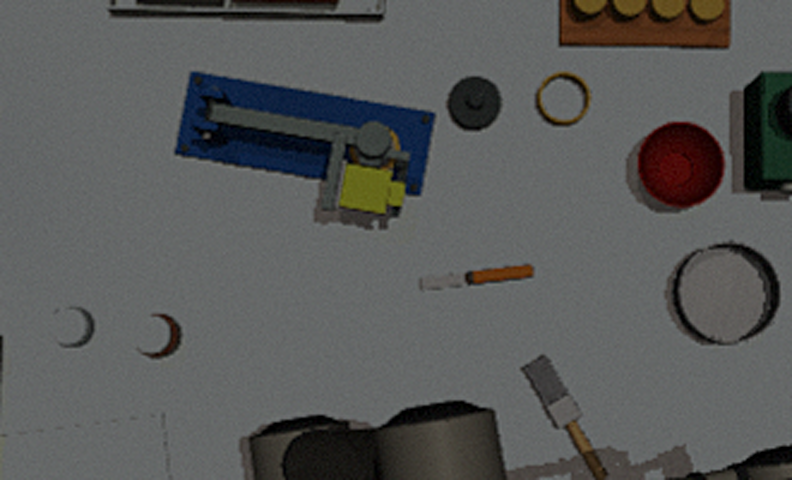

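View pics/v2.png

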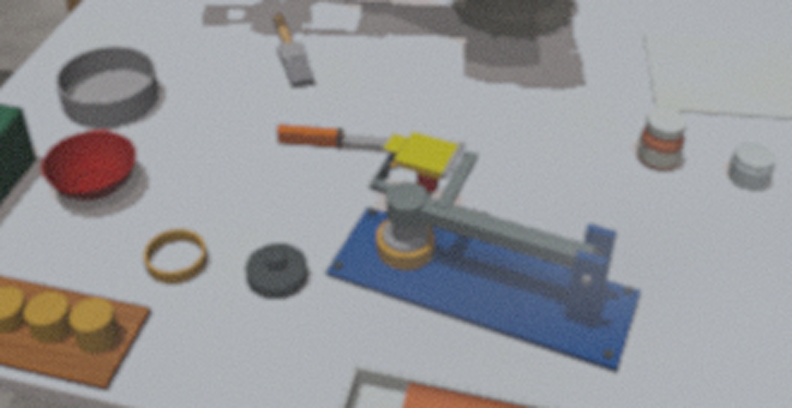

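The top view shows the rig with its coupler at crop (374,140), the guard at (365,188) and the lip at (397,193). The bar lies with its tip at (420,284) and its handle from (468,279) to (533,270), blade pointing to world +y. The scene view agrees: the bar is behind the guard and its surroundings are free. Next I fit the poses.

```bash
cat > h.py <<'E'
import numpy as np, cv2
from scipy.spatial.transform import Rotation as Ro
def pix2w(p,uv,z):
    K,V=p["mtx"],p["view"]; d=np.linalg.inv(K)@[uv[0],uv[1],1.]
    s=d[:2]/d[2]; q=s.copy()
    for _ in range(5): q=s/(1+p["k1"]*(q@q))
    r=V[:3,:3].T@[*q,1]; c=-V[:3,:3].T@V[:3,3]
    return c+r*(z-c[2])/r[2]
def proj(p,X):
    c=(p["view"]@np.c_[X,np.ones(len(X))].T)[:3]; q=c[:2]/c[2]
    q=q*(1+p["k1"]*(q**2).sum(0)); return (p["mtx"][:2,:2]@q+p["mtx"][:2,2:]).T
def Rt(st): return Ro.from_euler("xyz",st["tool_rot"]).as_matrix()
E
python3 - <<'E'
from h import *; from cell import robot
from scipy.optimize import least_squares
pt=robot.read_camera("top"); ps=robot.read_camera("scene")
zt=lambda L:np.array(L)/2.4+[150,90]-0.3
ob_t=zt([(191,72),(435,112),(420,195),(177,153),(374,140)])
ob_s=zt([(370,211),(329,270),(616,369),(638,290)])+[0,60]
for u,z in zip(ob_t,[.012]*4+[.11]): print(pix2w(pt,u,z))
print("s")
for u in ob_s: print(pix2w(ps,u,.012))
ht=zt([(468,279),(533,270),(420,284)]); hs=zt([(278,132),(343,138)])+[0,60]
print("bar",[pix2w(pt,u,z).round(4) for u,z in zip(ht,[.02,.02,.014])],[pix2w(ps,u,.014).round(4) for u in hs])
# yellow/red/blue/orange masks
hsv=cv2.cvtColor(pt["color"],cv2.COLOR_RGB2HSV)
for n,lo,hi,z in(("blue",(105,120,30),(125,255,255),.012),("yellow",(25,150,80),(35,255,255),.122),("orange",(5,150,60),(18,255,255),.02)):
    m=cv2.inRange(hsv,lo,hi); k,l,s,c=cv2.connectedComponentsWithStats(m)
    for i in np.argsort(-s[1:,4])[:3]+1:
        ys,xs=np.nonzero(l==i); r=cv2.minAreaRect(np.c_[xs,ys].astype(np.float32)); b=cv2.boxPoints(r)
        print(n,s[i,4],c[i].round(1),[pix2w(pt,q,z)[:2].round(4).tolist() for q in b])
st=robot.observe(); print(Rt(st).round(3))
E
```

```text
[0.76618458 0.24233279 0.012     ]
[ 0.71084278 -0.13178446  0.012     ]
[ 0.58279369 -0.11131953  0.012     ]
[0.64022693 0.25890294 0.012     ]
[ 0.64639913 -0.04308574  0.11      ]
s
[ 0.59139239 -0.10261884  0.012     ]
[ 0.70823588 -0.12495975  0.012     ]
[0.77024748 0.24311168 0.012     ]
[0.64127505 0.26121262 0.012     ]
bar [array([ 0.4562, -0.1853,  0.02  ]), array([ 0.4716, -0.2821,  0.02  ]), array([ 0.4478, -0.1138,  0.014 ])] [array([ 0.4671, -0.2786,  0.014 ]), array([ 0.4553, -0.1813,  0.014 ])]
blue 2814 [116.5 160.7] [[0.4848, 0.7516], [0.7391, 0.7549], [0.7316, 0.5448], [0.4776, 0.5445]]
blue 1942 [273.2 142.1] [[0.6398, 0.2615], [0.7677, 0.245], [0.7097, -0.1298], [0.5828, -0.1108]]
blue 15 [276.3 148.6] [[0.6624, 0.0862], [0.6673, 0.0856], [0.6617, 0.0487], [0.6569, 0.0494]]
yellow 393 [303.9 168.6] [[0.5486, 0.0036], [0.6081, -0.0047], [0.5953, -0.0904], [0.5359, -0.0818]]
orange 1335 [419.4  93. ] [[0.821, -0.3213], [0.9359, -0.3227], [0.9348, -0.5775], [0.8201, -0.5745]]
orange 567 [268.  81.] [[0.9334, 0.1854], [0.9363, 0.0232], [0.8871, 0.0219], [0.8842, 0.1838]]
orange 118 [358.8 203.7] [[0.4676, -0.1919], [0.4803, -0.2786], [0.4635, -0.2809], [0.4509, -0.1942]]
[[ 0.     0.946  0.324]
 [-0.     0.324 -0.946]
 [-1.    -0.     0.   ]]
```

```bash
cat >> h.py <<'E'
BALL=np.array([.6464,-.0431]); A=-.150
def rig(x,y): return BALL+np.array([[np.cos(A),-np.sin(A)],[np.sin(A),np.cos(A)]])@[x,y]
def goto(robot,xy,zpinch,zang_deg):
    "print tool shift (cm) and spin (deg) for grasp point at xy,zpinch with jaw axis at zang"
    st=robot.observe(); R=Rt(st); t=np.array([*xy,zpinch+robot.pinch_z])-st["tool_pos"]
    za=np.degrees(np.arctan2(R[1,2],R[0,2])); sp=-((zang_deg-za+90)%180-90)
    print("shift cm",(100*R.T@t).round(2),"spin",round(sp,1),"F",st["contact_force"].round(1),"open",round(st["opening"],4),"t",st["time"])
E
python3 -m jog '[{"y":37,"z":-19.1,"spin":-79.6},{"y":37,"z":-19.1,"spin":-79.6},{"y":37,"z":-19.1,"spin":-79.6},{"y":37,"z":-19.1,"spin":-79.6},{"y":37,"z":-19.1,"spin":-79.6}]' 40
python3 -c "
from h import *; from cell import robot
goto(robot,(.4587,-.1964),.10,8.5)"
```

```text
shift cm [ 14.55  37.03 -19.06] spin -79.6 F [ 0.9 -0.3  0.4] open 0.0921 t 1.9$[0]: bad value
```

```bash
python3 -m jog '[{"y":5,"z":-2.5,"spin":-10},{"y":10,"z":-5,"spin":-20},{"y":15,"z":-7.5,"spin":-30},{"y":20,"z":-10,"spin":-40},{"y":25,"z":-12.5,"spin":-50}]' 40
python3 -c "
from h import *; from cell import robot
goto(robot,(.4587,-.1964),.10,8.5)"
```

```text
shift cm [ 14.55  37.03 -19.06] spin -79.6 F [ 0.9 -0.3  0.4] open 0.0921 t 1.9$[0]: bad value
```

```bash
python3 -m jog '[{"fingers":0,"x":0,"y":5,"z":-2.5,"spin":-10},{"fingers":0,"x":0,"y":10,"z":-5,"spin":-20},{"fingers":0,"x":0,"y":15,"z":-7.5,"spin":-30},{"fingers":0,"x":0,"y":20,"z":-10,"spin":-40},{"fingers":0,"x":0,"y":25,"z":-12.5,"spin":-50}]' 40
python3 -c "
from h import *; from cell import robot
goto(robot,(.4587,-.1964),.10,8.5)"
```

```text
time: 2.52
tool_pos: [0.3671, -0.2961, 0.405]
tool_rot: [-0.571, 1.57, -0.933]
contact_force: [0.8, 0.3, 0.4]
opening: 0.0916
shift cm [14.57 12.57  5.02] spin -29.3 F [0.8 0.3 0.4] open 0.0916 t 2.525
```

```bash
python3 -m jog '[{"fingers":0.3,"x":3,"y":5,"z":2,"spin":-10},{"fingers":0.5,"x":7,"y":10,"z":4,"spin":-20},{"fingers":0.5,"x":12,"y":12.57,"z":5.02,"spin":-29.3},{"fingers":0.5,"x":14.5,"y":12.57,"z":5.02,"spin":-29.3},{"fingers":0.5,"x":14.5,"y":12.57,"z":5.02,"spin":-29.3}]' 40
python3 - <<'E'
from h import *; from cell import robot
goto(robot,(.4587,-.1964),.021,8.5)
p=robot.read_camera("top");q=robot.read_camera("scene")
a=p["color"][150:250,280:410,::-1];b=q["color"][150:250,220:350,::-1]
im=np.hstack([cv2.resize(a,None,fx=3,fy=3),cv2.resize(b,None,fx=3,fy=3)]); cv2.imwrite("pics/v3.png",im)
E
```

```text
time: 3.15
tool_pos: [0.4579, -0.1977, 0.2581]
tool_rot: [2.466, 1.567, 2.61]
contact_force: [-0.5, -0.5, 0.6]
opening: 0.0475
shift cm [7.79 0.1  0.12] spin -0.3 F [-0.5 -0.5  0.6] open 0.0475 t 3.15
```

View pics/v3.png

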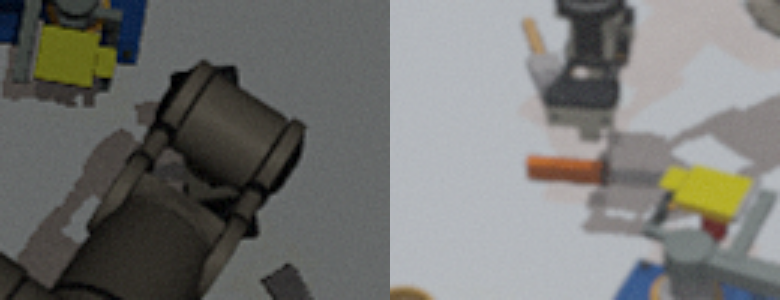

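The gripper hovers over the front of the handle: scene crop shows the fingers at (595,130) and the handle at (565,170). I'll descend and grip.

```bash
python3 -m jog '[{"fingers":0.5,"x":4,"y":0.1,"z":0.1,"spin":0},{"fingers":0.5,"x":7.7,"y":0.1,"z":0.1,"spin":0},{"fingers":0.5,"x":7.7,"y":0.1,"z":0.1,"spin":0},{"fingers":0.95,"x":7.7,"y":0.1,"z":0.1,"spin":0},{"fingers":0.95,"x":7.7,"y":0.1,"z":0.1,"spin":0}]' 60
python3 -m jog '[{"fingers":0.95,"x":0,"y":0,"z":0,"spin":0},{"fingers":0.95,"x":0,"y":0,"z":0,"spin":0},{"fingers":0.95,"x":-2,"y":0,"z":0,"spin":0},{"fingers":0.95,"x":-5,"y":0,"z":0,"spin":0},{"fingers":0.95,"x":-8,"y":0,"z":0,"spin":0}]' 60
python3 - <<'E'
from h import *; from cell import robot
goto(robot,rig(-.075,-.058-.079-.03),.116,-8.6)
print(rig(-.075,-.167))
E
```

```text
time: 3.88
tool_pos: [0.4596, -0.1977, 0.1846]
tool_rot: [-0.717, 1.567, -0.574]
contact_force: [0.7, 0.5, 0.5]
opening: 0.0309
time: 4.5
tool_pos: [0.4589, -0.197, 0.2635]
tool_rot: [2.486, 1.57, 2.629]
contact_force: [0.1, -0.4, -1.5]
opening: 0.0174
shift cm [-1.17 -1.26  8.75] spin 16.8 F [ 0.1 -0.4 -1.5] open 0.0174 t 4.5
[ 0.547286   -0.19701691]
```

```bash
python3 -m jog '[{"fingers":0.95,"x":-0.5,"y":-0.3,"z":2,"spin":4},{"fingers":0.95,"x":-1,"y":-0.6,"z":5,"spin":10},{"fingers":0.95,"x":-1.5,"y":-1.3,"z":8.75,"spin":16.8},{"fingers":0.95,"x":-1.5,"y":-1.3,"z":8.75,"spin":16.8},{"fingers":0.95,"x":-1.5,"y":-1.3,"z":8.75,"spin":16.8}]' 60
python3 - <<'E'
from h import *; from cell import robot
goto(robot,rig(-.075,-.058-.079-.03),.1193,-8.6)
p=robot.read_camera("top");q=robot.read_camera("scene")
for c in(p,q): print([(t,[(r["xy"],round(r["conf"],2)) for r in robot.look_for(t,c)[:2]]) for t in("bar_tip","lip")])
a=p["color"][140:220,280:380,::-1];b=q["color"][170:250,270:370,::-1]
im=np.hstack([cv2.resize(a,None,fx=4,fy=4,interpolation=2),cv2.resize(b,None,fx=4,fy=4,interpolation=2)]); cv2.imwrite("pics/v4.png",im)
X=lambda x,y,z:[*rig(x,y),z]
P=np.array([X(-.075,-.058,.118),X(-.075,-.088,.109),X(-.075,-.0495,.100)])
print((proj(p,P)-[280,140])*4,(proj(q,P)-[270,170])*4+[400,0])
E
```

```text
time: 5.12
tool_pos: [0.5468, -0.1973, 0.2771]
tool_rot: [2.906, 1.569, 2.757]
contact_force: [0.6, 0.5, -1.0]
opening: 0.0176
shift cm [-0.14  0.03  0.04] spin 0.1 F [ 0.6  0.5 -1. ] open 0.0176 t 5.125
[('bar_tip', [([338.2, 176.3], 0.58), ([293.7, 151.8], 0.39)]), ('lip', [([306.8, 168.2], 0.85)])]
[('bar_tip', [([291.0, 202.1], 0.58)]), ('lip', [([326.0, 209.8], 0.61)])]
[[153.69865887 126.7387793 ]
 [188.17369462 134.13088033]
 [144.05533731 128.23530975]] [[560.84495856 153.19275768]
 [526.20105205 152.02401924]
 [570.50357402 173.24133513]]
```

View pics/v4.png

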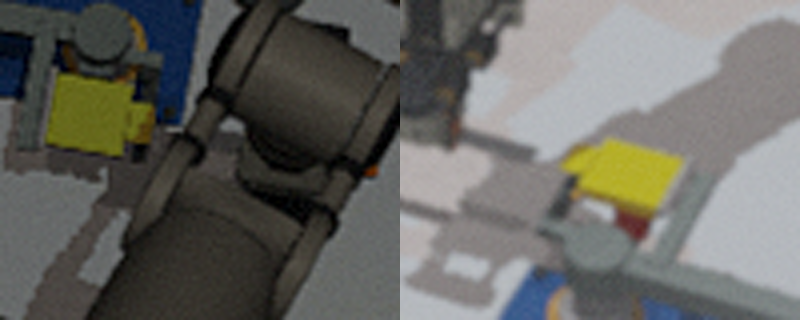

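```bash
python3 - <<'E'
from h import *; from cell import robot
q=robot.read_camera("scene")
X=lambda x,y,z:[*rig(x,y),z]
P=np.array([X(-.084+.018*i,y,.1095) for y in(-.15,-.12,-.088) for i in(0,1)])
print(((proj(q,P)-[270,170])*4+[400,0]).round(0).tolist())
g=q["color"].mean(2)
for c in (288,292,296,300,303,305): print(c,(c-270)*4+400,g[196:216,c].astype(int))
E
```

```text
[[461.0, 125.0], [451.0, 138.0], [495.0, 135.0], [485.0, 148.0], [531.0, 145.0], [522.0, 158.0]]
288 472 [184 184 184 178 175 166 139 109  97  99 120 155 172 176 177 176 175 176
 174 172]
292 488 [185 183 178 176 177 176 172 149 117 102 103 115 142 152 152 152 155 150
 142 131]
296 504 [174 173 176 178 180 178 176 171 152 123  97  99  98 113 131 130 128 131
 131 130]
300 520 [177 183 183 185 182 183 185 187 181 162 124 103 101 102 113 126 132 129
 131 131]
303 532 [185 184 184 184 182 185 184 184 187 180 159 137 140 139 133 129 134 129
 133 131]
305 540 [185 182 182 184 185 185 186 183 185 184 180 182 182 175 148 134 133 130
 127 129]
```

The bar is level at the planned height and lined up. Its tip is at scene crop (533,152) and the lip at (572,157). I'll insert it under the lip and lift slowly.

```bash
python3 -m jog '[{"fingers":0.95,"x":-0.1,"y":1.2,"z":0.04,"spin":0},{"fingers":0.95,"x":-0.1,"y":2.4,"z":0.04,"spin":0},{"fingers":0.95,"x":-0.1,"y":3.4,"z":0.04,"spin":0},{"fingers":0.95,"x":-0.1,"y":4.1,"z":0.04,"spin":0},{"fingers":0.95,"x":-0.1,"y":4.1,"z":0.04,"spin":0}]' 60
python3 -m jog '[{"fingers":0.95,"x":-0.4,"y":0,"z":0,"spin":0},{"fingers":0.95,"x":-0.8,"y":0,"z":0,"spin":0},{"fingers":0.95,"x":-1.2,"y":0,"z":0,"spin":0},{"fingers":0.95,"x":-1.6,"y":0,"z":0,"spin":0},{"fingers":0.95,"x":-1.6,"y":0,"z":0,"spin":0}]' 60
python3 - <<'E'
from h import *; from cell import robot
p=robot.read_camera("top");q=robot.read_camera("scene")
a=p["color"][140:220,280:380,::-1];b=q["color"][170:250,270:370,::-1]
im=np.hstack([cv2.resize(a,None,fx=4,fy=4,interpolation=2),cv2.resize(b,None,fx=4,fy=4,interpolation=2)]); cv2.imwrite("pics/v5.png",im)
E
```

```text
time: 6.1
tool_pos: [0.5541, -0.1564, 0.2787]
tool_rot: [-2.063, 1.571, -2.212]
contact_force: [0.2, 0.4, -1.2]
opening: 0.0175
time: 6.72
tool_pos: [0.5542, -0.1572, 0.2954]
tool_rot: [-0.302, 1.569, -0.453]
contact_force: [-0.0, 0.5, -1.7]
opening: 0.0176
```

View pics/v5.png

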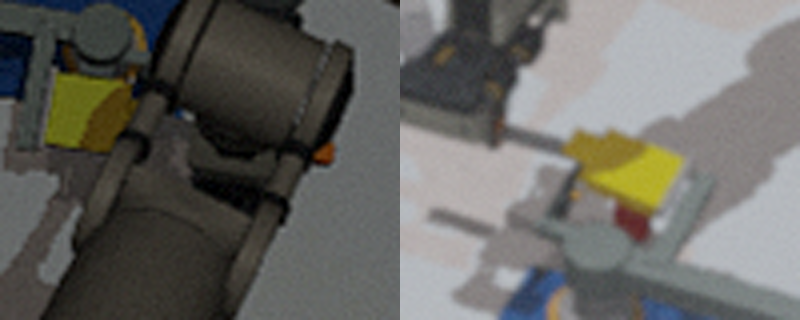

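The guard's lip has risen in the scene view, at crop (580,140), and the blade is under it. The catch has probably let go. I'll continue along the arc.

```bash
python3 -m jog '[{"fingers":0.95,"x":-0.8,"y":0.25,"z":0,"spin":0},{"fingers":0.95,"x":-1.6,"y":0.6,"z":0,"spin":0},{"fingers":0.95,"x":-2.6,"y":1.0,"z":0,"spin":0},{"fingers":0.95,"x":-3.6,"y":1.6,"z":0,"spin":0},{"fingers":0.95,"x":-4.4,"y":2.4,"z":0,"spin":0}]' 60
python3 -m jog '[{"fingers":0.95,"x":-0.8,"y":0.8,"z":0,"spin":0},{"fingers":0.95,"x":-1.4,"y":1.8,"z":0,"spin":0},{"fingers":0.95,"x":-1.9,"y":2.7,"z":0,"spin":0},{"fingers":0.95,"x":-2.2,"y":3.7,"z":0,"spin":0},{"fingers":0.95,"x":-2.4,"y":4.5,"z":0,"spin":0}]' 60
python3 -m jog '[{"fingers":0.95,"x":0,"y":0.8,"z":0,"spin":0},{"fingers":0.95,"x":0,"y":1.6,"z":0,"spin":0},{"fingers":0.95,"x":0,"y":2.4,"z":0,"spin":0},{"fingers":0.95,"x":0,"y":3,"z":0,"spin":0},{"fingers":0.95,"x":0,"y":3,"z":0,"spin":0}]' 60
python3 - <<'E'
from h import *; from cell import robot
p=robot.read_camera("top");q=robot.read_camera("scene")
a=p["color"][130:210,270:370,::-1];b=q["color"][140:220,270:370,::-1]
im=np.hstack([cv2.resize(a,None,fx=4,fy=4,interpolation=2),cv2.resize(b,None,fx=4,fy=4,interpolation=2)]); cv2.imwrite("pics/v6.png",im)
E
```

```text
time: 7.45
tool_pos: [0.5577, -0.1329, 0.3397]
tool_rot: [-0.339, 1.57, -0.489]
contact_force: [0.2, -0.7, -1.8]
opening: 0.0175
time: 8.07
tool_pos: [0.5644, -0.0881, 0.3627]
tool_rot: [3.12, 1.571, 2.97]
contact_force: [0.5, -1.0, -1.6]
opening: 0.0177
time: 8.7
tool_pos: [0.5689, -0.0588, 0.3627]
tool_rot: [-2.168, 1.571, -2.318]
contact_force: [0.1, 0.2, -2.6]
opening: 0.0178
```

View pics/v6.png

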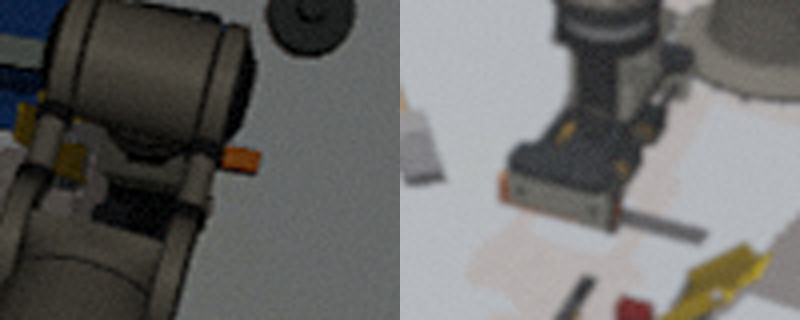

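The guard is swung over (yellow at crop (735,270), leaning to rig +y) and the bar is clear of it. Now I'll back off and put the bar down.

```bash
python3 -m jog '[{"fingers":0.95,"x":0,"y":-4,"z":0,"spin":0},{"fingers":0.95,"x":0,"y":-9,"z":-1,"spin":0},{"fingers":0.95,"x":2,"y":-13.5,"z":-4,"spin":0},{"fingers":0.95,"x":6,"y":-15.3,"z":-7.5,"spin":0},{"fingers":0.95,"x":10,"y":-15.3,"z":-8.8,"spin":0}]' 60
python3 -m jog '[{"fingers":0.95,"x":3,"y":0,"z":0,"spin":0},{"fingers":0.95,"x":5.5,"y":0,"z":0,"spin":0},{"fingers":0.95,"x":6.8,"y":0,"z":0,"spin":0},{"fingers":0.95,"x":7.4,"y":0,"z":0,"spin":0},{"fingers":0.95,"x":7.4,"y":0,"z":0,"spin":0}]' 60
python3 - <<'E'
from h import *; from cell import robot
goto(robot,(.459,-.197),.0243,-8.6)
q=robot.read_camera("scene")
b=q["color"][140:240,220:370,::-1]
cv2.imwrite("pics/v7.png",cv2.resize(b,None,fx=5,fy=5,interpolation=2))
E
```

```text
time: 9.43
tool_pos: [0.457, -0.1987, 0.2621]
tool_rot: [-0.971, 1.57, -1.124]
contact_force: [1.5, 0.6, -2.2]
opening: 0.0179
time: 10.05
tool_pos: [0.4591, -0.1975, 0.189]
tool_rot: [-0.534, 1.57, -0.684]
contact_force: [0.3, 0.0, -1.0]
opening: 0.018
shift cm [ 0.55  0.04 -0.02] spin -0.0 F [ 0.3  0.  -1. ] open 0.018 t 10.05
```

View pics/v7.png

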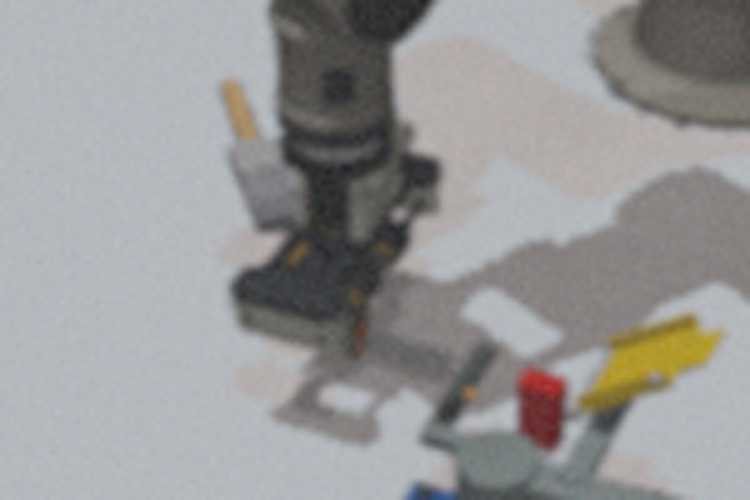

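The guard is open at (655,360) and the red knob is exposed at (541,405). The bar is just above the table, so I'll set it down and release.

```bash
python3 -m jog '[{"fingers":0.95,"x":0.3,"y":0,"z":0,"spin":0},{"fingers":0.95,"x":0.6,"y":0,"z":0,"spin":0},{"fingers":0.95,"x":0.6,"y":0,"z":0,"spin":0}]' 60
python3 -m jog '[{"fingers":0.5,"x":0,"y":0,"z":0,"spin":0},{"fingers":0.5,"x":0,"y":0,"z":0,"spin":0},{"fingers":0.5,"x":0,"y":0,"z":0,"spin":0},{"fingers":0.5,"x":0,"y":0,"z":0,"spin":0},{"fingers":0.5,"x":-1,"y":0,"z":0,"spin":0}]' 60
python3 -m jog '[{"fingers":0.5,"x":-4,"y":0,"z":0,"spin":0},{"fingers":0.5,"x":-9,"y":0,"z":0,"spin":0},{"fingers":0.6,"x":-14,"y":0,"z":0,"spin":0},{"fingers":0.6,"x":-15,"y":0,"z":0,"spin":0},{"fingers":0.6,"x":-15,"y":0,"z":0,"spin":0}]' 60
python3 - <<'E'
from h import *; from cell import robot
goto(robot,rig(-.075,0),.095,-8.6)
p=robot.read_camera("top"); q=robot.read_camera("scene")
for c in(p,q): print([(t,[(r["xy"],round(r["conf"],2)) for r in robot.look_for(t,c)[:2]]) for t in("knob","guard_cover","pry_bar")])
print(proj(p,np.array([[*rig(-.075,0),.1]])),proj(q,np.array([[*rig(-.075,0),.085]])))
for c,n in((p,"top"),(q,"scene")):
    h=cv2.cvtColor(c["color"],cv2.COLOR_RGB2HSV); m=cv2.inRange(h,(0,150,50),(6,255,255))|cv2.inRange(h,(172,150,50),(180,255,255))
    k,l,s,ce=cv2.connectedComponentsWithStats(m); print(n,[(s[i].tolist(),ce[i].round(1).tolist()) for i in range(1,k) if s[i,4]>20])
b=q["color"][140:240,220:370,::-1]
cv2.imwrite("pics/v8.png",cv2.resize(b,None,fx=5,fy=5,interpolation=2))
E
```

```text
time: 10.48
tool_pos: [0.4591, -0.1974, 0.1837]
tool_rot: [-0.5, 1.569, -0.65]
contact_force: [-1.7, 1.0, 8.7]
opening: 0.0178
time: 11.1
tool_pos: [0.4587, -0.1972, 0.1925]
tool_rot: [2.767, 1.569, 2.617]
contact_force: [0.2, 0.9, 0.6]
opening: 0.0461
time: 11.72
tool_pos: [0.4588, -0.1972, 0.3432]
tool_rot: [-0.451, 1.569, -0.601]
contact_force: [0.2, 0.1, 0.7]
opening: 0.0367
shift cm [ 8.9  18.05  8.74] spin -0.0 F [0.2 0.1 0.7] open 0.0367 t 11.725
[('knob', [([336.2, 200.7], 0.63), ([283.5, 163.3], 0.59)]), ('guard_cover', [([280.7, 163.3], 0.66)]), ('pry_bar', [([332.0, 200.9], 0.37)])]
[('knob', [([326.9, 223.0], 0.58)]), ('guard_cover', [([347.4, 211.1], 0.72), ([426.7, 208.6], 0.18)]), ('pry_bar', [([285.5, 206.6], 0.56)])]
[[301.89812618 169.67450933]] [[326.965386   221.00056259]]
top [([417, 141, 21, 12, 26], [425.7, 144.2]), ([419, 148, 25, 29, 467], [430.5, 160.5]), ([298, 166, 8, 6, 39], [301.5, 168.7])]
scene [([170, 206, 35, 25, 617], [187.5, 217.5]), ([325, 215, 7, 6, 28], [327.8, 217.0])]
```

View pics/v8.png

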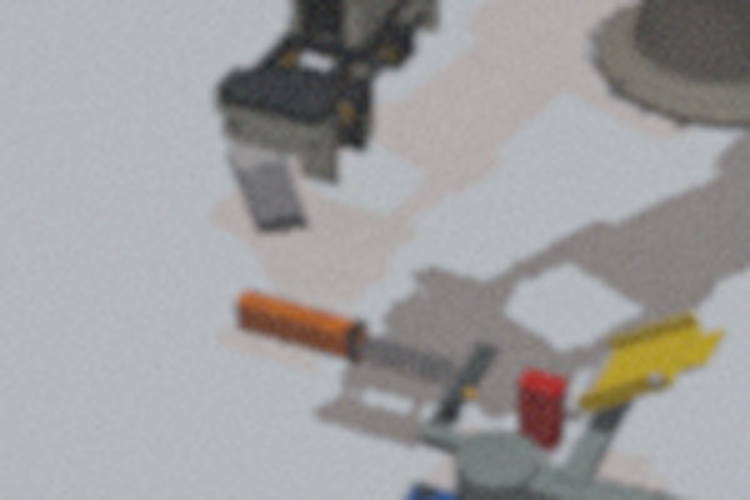

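The bar lies flat (handle (300,325), blade to (455,365)). The guard is open and the knob sits where predicted: top-camera blob (301.5,168.7), model (301.9,169.7). Next is the knob.

```bash
python3 -m jog '[{"fingers":0.6,"x":0,"y":5,"z":2.5,"spin":0},{"fingers":0.6,"x":0,"y":10,"z":5,"spin":0},{"fingers":0.6,"x":0,"y":15,"z":7.5,"spin":0},{"fingers":0.6,"x":0,"y":18,"z":8.8,"spin":0},{"fingers":0.6,"x":2,"y":18,"z":8.8,"spin":0}]' 60
python3 -m jog '[{"fingers":0.6,"x":1,"y":0,"z":0,"spin":0},{"fingers":0.6,"x":1.5,"y":0,"z":0,"spin":0}]' 60
python3 - <<'E'
from h import *; from cell import robot
goto(robot,rig(-.075,0),.095,-8.6)
p=robot.read_camera("top");q=robot.read_camera("scene")
b=q["color"][160:240,280:380,::-1]
cv2.imwrite("pics/v9.png",cv2.resize(b,None,fx=5,fy=5,interpolation=2))
E
```

```text
time: 12.75
tool_pos: [0.5742, -0.0302, 0.3232]
tool_rot: [0.062, 1.568, -0.084]
contact_force: [-0.1, -1.1, -0.9]
opening: 0.0366
time: 13.0
tool_pos: [0.5727, -0.0329, 0.3069]
tool_rot: [-3.091, 1.569, 3.042]
contact_force: [0.5, -1.2, -0.5]
opening: 0.037
shift cm [ 5.27  0.09 -0.05] spin -0.0 F [ 0.5 -1.2 -0.5] open 0.037 t 13.0
```

View pics/v9.png

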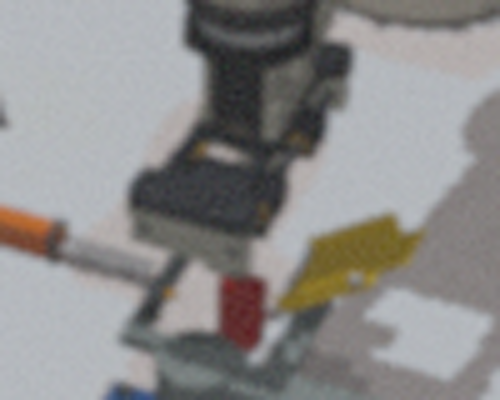

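The knob at (242,312) is below the near fingertip, around (235,250). That matches within a few mm, so I'll descend and watch the force.

```bash
python3 -m jog '[{"fingers":0.6,"x":1,"y":0.1,"z":0,"spin":0},{"fingers":0.6,"x":2.2,"y":0.1,"z":0,"spin":0},{"fingers":0.6,"x":2.7,"y":0.1,"z":0,"spin":0}]' 60
python3 -m jog '[{"fingers":0.6,"x":1,"y":0,"z":0,"spin":0},{"fingers":0.6,"x":2,"y":0,"z":0,"spin":0},{"fingers":0.6,"x":2.6,"y":0,"z":0,"spin":0},{"fingers":0.6,"x":2.6,"y":0,"z":0,"spin":0}]' 60
python3 -m jog '[{"fingers":0.95,"x":0,"y":0,"z":0,"spin":0},{"fingers":0.95,"x":0,"y":0,"z":0,"spin":0},{"fingers":0.95,"x":0,"y":0,"z":0,"spin":0},{"fingers":0.95,"x":0,"y":0,"z":0,"spin":0}]' 50
```

```text
time: 13.48
tool_pos: [0.5727, -0.0316, 0.2796]
tool_rot: [-3.126, 1.569, 3.007]
contact_force: [-0.3, -0.5, 0.6]
opening: 0.0365
time: 13.98
tool_pos: [0.5729, -0.0315, 0.2541]
tool_rot: [-3.113, 1.57, 3.02]
contact_force: [-0.9, 0.1, -0.8]
opening: 0.0366
time: 14.48
tool_pos: [0.5734, -0.0316, 0.255]
tool_rot: [-0.04, 1.569, -0.19]
contact_force: [3.0, -0.3, 0.2]
opening: 0.0177
```

```bash
python3 -m jog '[{"fingers":0.95,"x":0,"y":0,"z":-0.4,"spin":0},{"fingers":0.95,"x":0,"y":0,"z":-0.8,"spin":0},{"fingers":0.95,"x":0,"y":0,"z":-1.2,"spin":0},{"fingers":0.95,"x":0,"y":0,"z":-1.4,"spin":0},{"fingers":0.95,"x":0,"y":0,"z":-1.4,"spin":0}]' 60
```

```text
time: 15.1
tool_pos: [0.5599, -0.0295, 0.255]
tool_rot: [0.004, 1.567, -0.146]
contact_force: [9.5, -1.0, -3.2]
opening: 0.0177
```

```bash
python3 -m jog '[{"fingers":0.95,"x":-0.5,"y":0,"z":0,"spin":0},{"fingers":0.95,"x":-1.0,"y":0.03,"z":0,"spin":0},{"fingers":0.95,"x":-1.6,"y":0.05,"z":0,"spin":0},{"fingers":0.95,"x":-2.4,"y":0.12,"z":0,"spin":0},{"fingers":0.95,"x":-2.4,"y":0.12,"z":0,"spin":0}]' 60
```

```text
time: 15.72
tool_pos: [0.5601, -0.0286, 0.279]
tool_rot: [-0.311, 1.567, -0.461]
contact_force: [9.1, -2.1, -6.2]
opening: 0.0178
```

```bash
python3 -m jog '[{"fingers":0.95,"x":-1.2,"y":0.15,"z":0,"spin":0},{"fingers":0.95,"x":-2.4,"y":0.36,"z":0,"spin":0},{"fingers":0.95,"x":-3.5,"y":0.63,"z":0,"spin":0},{"fingers":0.95,"x":-4.7,"y":0.95,"z":0,"spin":0},{"fingers":0.95,"x":-5.6,"y":1.25,"z":0,"spin":0}]' 60
python3 -m jog '[{"fingers":0.95,"x":0,"y":0,"z":0,"spin":0},{"fingers":0.95,"x":0,"y":0,"z":0,"spin":0},{"fingers":0.95,"x":0,"y":0,"z":0,"spin":0},{"fingers":0.95,"x":0,"y":0,"z":0,"spin":0}]' 60
python3 - <<'E'
from h import *; from cell import robot
p=robot.read_camera("top");q=robot.read_camera("scene")
b=q["color"][130:280,220:400,::-1]
cv2.imwrite("pics/v10.png",cv2.resize(b,None,fx=4.4,fy=4,interpolation=2))
def top(phi):
    y=.24-.24*np.cos(phi)+.016*np.sin(phi); z=.094+.24*np.sin(phi)+.016*np.cos(phi)
    return [*rig(0,y),z]
print(((proj(q,np.array([top(f) for f in(0,.2,.25,.3,.33)]))-[220,130])*[4.4,4]).round().tolist())
st=robot.observe(); print(st["tool_pos"],st["contact_force"],st["opening"])
E
```

```text
time: 16.35
tool_pos: [0.5618, -0.0169, 0.3348]
tool_rot: [-0.82, 1.567, -0.97]
contact_force: [8.2, -4.7, -6.7]
opening: 0.0179
time: 16.85
tool_pos: [0.5618, -0.017, 0.3347]
tool_rot: [-0.651, 1.567, -0.801]
contact_force: [8.6, -4.3, -4.1]
opening: 0.0177
[[432.0, 401.0], [444.0, 357.0], [450.0, 346.0], [456.0, 336.0], [460.0, 330.0]]
[ 0.5618329 -0.0170036  0.3346337] [ 7.72197882 -5.52690114 -4.43921773] 0.017320275937388996
```

View pics/v10.png

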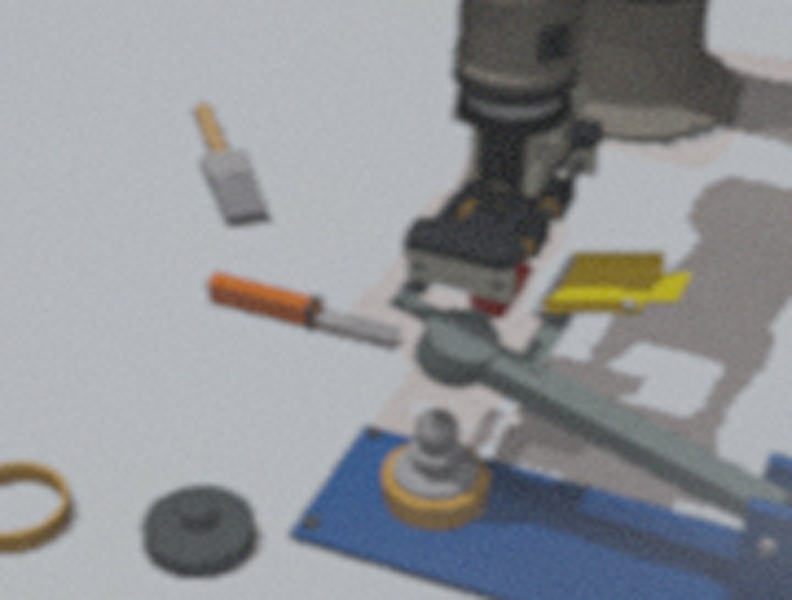

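The coupler is up off the ball, with its top centre near (460,335). The model puts it at (456,336) for 0.30 rad and (460,330) for 0.33 rad. The ball is exposed at (437,430), the guard is open and the bar is flat on the table. The hold was steady for 0.5 s, so I'm handing in.

```bash
python3 -c "
from cell import robot
print(robot.hand_in()); s=robot.observe(); print(s['time'],s['tool_pos'],s['opening'])"
```

```text
the job is handed in; nothing more can be done
None
the job is handed in; nothing more can be done
```

The job is done and handed in at about 17 s of the 54 s allowed. The hand-in gives no verdict.

- **Guard:** I picked up the pry bar, slid it under the lip, snapped the guard out of its catch and swung it over past vertical. The pictures after that show it lying open. I did not measure its angle.
- **Bar:** I laid it flat on the table near where it started, turned about 17° from its original direction. The picture confirmed it was flat.
- **Latch and beam:** I gripped the knob, pulled the latch out about 13 to 14 mm and lifted along the beam's arc. The grip rose about 80 mm. The picture puts the beam at 0.30 to 0.33 rad, so the coupler is about 7 to 8 cm above where it sat on the ball, against the 6 cm required.
- **Holding:** Before hand-in, the height held steady for 0.5 s with the jaws closed on the 18 mm knob (opening 17 to 18 mm). Reported contact forces stayed near 12 N or below.
- **Other things on the table:** The brush, weight and cutter ring looked untouched in the last picture. The rest were out of that picture and I did not look at them again, but the arm never went near them.

Two early move commands were refused because they left out some of the row fields; the arm did not move on them. No check failed or disagreed.

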